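Sort the mixed bench items into their trays

ROBOT

A 7-joint arm with a two-finger parallel gripper is mounted at the origin on a cart in front of the work surface, level with it; the furniture and walls round the work are solid. World frame = base frame: x ahead of the robot, y to its left, z up, the work surface at z = 0. Lengths are in m, angles in rad, forces in N, time in s.
With the tool pointing down it reaches from about 0.4 to 0.9 m from the base axis. Payload 5.5 kg.
Tool frame: the origin (TCP) lies midway between the tips of the shut fingers; the grasp point (between the pads) lies 19 mm behind it; z points along the fingers, y is the line along which they close (so a half turn about z gives the same grasp; the last joint's range is limited). The gripper opens to 92 mm and grips with 3 to 60 N. Pads are 19 mm wide; open, the fingers measure 130 mm over their backs; the gripper's body (75 mm by 190 mm) begins 47 mm behind the grasp point.
Start: joints at [1.444, 0.501, -0.427, 1.55, 0.221, 1.138, -0.21], TCP at [0.247, -0.601, 0.227] pointing down, gripper open.
Joint ranges: [-2.88, 2.88], [-0.31, 2.03], [-1.54, 1.56], [0.2, 2.42], [-1.41, 4.55], [0.19, 2.02], [-2.57, 2.57]. Speed limits (rad/s): [2.57, 2.57, 3.14, 3.14, 3.14, 3.14, 3.14].

INTERFACE

Orientations are given as a unit quaternion [w, x, y, z].
In Python, from bench import r gives the robot as it stands. The module is installed in compiled form; this text tells all that it offers.
- The arm moves only by the tool drive_tool, never from a script. Its argument "rows" is a list of rows, each a list of 7 numbers: the shift along the tool's x, y, z in m, then the turn, a rotation vector about the tool's x, y, z in degrees, then the opening, from 0 (shut) to 1 (fully open). In form: [[x, y, z, rx, ry, rz, fingers], ...]. A call has exactly 10 rows; each row shifts and turns the commanded pose from where the row before left it, along the tool's axes as they then stand; what a row does not reach is not made up. A row lasts 1/8 s, in which the tool goes at most 62.5 mm and 10.7 degrees, less where a joint would pass 70% of its speed; a pose out of reach is approached as far as the arm can. A call with a gripper value outside its range is refused whole. The fingers move at their own pace and stop on an object; "squeeze" is the grip in N (left out, the last holds). Time passes only in rows, so rows that do not move let the fingers close, or fill a call up. It gives the time, the measured TCP pose, the force, the opening and the grip force at its end, in the units of the state.
- r.observe(): the state, without advancing time (a new reading comes with each control period).
- r.capture(name): name is "side" or "top"; returns a dict with "image" (384x512x3 uint8, red, green, blue), "z_map" (384x512 float32, m along the optical axis (not along the pixel's ray), 0 where there is no reading), "mtx" (3x3 intrinsics, pixels), "T" (4x4, takes a point from camera to world coordinates). Camera axes: x right, y down, z forward; pixel columns grow to the right and rows downward; lengths in m; the calibration is good to about 2 mm. A picture is of the moment at which its call begins.
- r.sign_off(): hands the job in; it is judged then, once.
Trained networks look in a picture, given as the dict that the camera call returned (one of the last four; its "shot" number tells which), for a name from the list of things; names that differ only in an ending like _2 or _b are one class to them, and where a whole thing is asked for, a point or a joint stands for the part that bears it (a point fixed in the world has none). Each returns a list of dicts, best first, with "conf" (0 to 1); they miss things now and then, are a little off and sometimes report something else, mostly with a low value. They report only what shows in the picture. A call takes as long as a camera call.
- r.silhouettes(picture, label): "region" (384x512 bool, what is visible of it).
- r.tip_of(picture, label): "xyz" ([x, y, z] in m, in world coordinates, good to about 4 mm: a listed point, or the origin of a listed thing).
The state is a dict: "time": time; "joint_positions": joint angles; "joint_velocities": joint speeds; "effort": joint torques, N m; "tcp_pos": TCP position; "orientation": TCP orientation; "ft_force": force on the tool from outside, world axes, zero at the start; "ft_torque": the same for the moment, N m; "gripper_width": finger opening in m; "finger_force": force on a finger pad.
Only numpy, scipy, OpenCV 4.12 (cv2) and the standard library are available. Lean on these libraries where they do the work, as an engineer would, in place of code of your own. Each camera call takes 0.05 s, during which the arm holds its last target. There are 200 camera calls.

TASK

Sort the mixed things on the bench into the grey trays made for them: each stirring bar lying in the tray whose compartment matches its length (the short bar in the short tray, the long bar in the long one), the two vials upright in the divided tray, one in each compartment, and the petri dish flat and right side up in the middle of the square tray. Leave everything at rest in its tray, flat on the tray floor and let go.

Things in the scene. Friction and masses are not known exactly. Their poses are not given: they have to be found in the camera images.
- long_bar: White PTFE-coated magnetic stirring bar lying flat, a straight rod 80 mm long and 12 mm thick with a slight raised ring round its middle (it does not roll); the longer of the two bars. Origin at its centre, x along its length. Grips across its 12 mm.
- short_bar: White PTFE-coated magnetic stirring bar lying flat, a straight rod 45 mm long and 12 mm thick with a slight raised ring round its middle (it does not roll); the shorter of the two bars. Origin at its centre, x along its length. Grips across its 12 mm.
- vial_a: Small clear vial with a ribbed cap (white cap; the two vials are interchangeable), 23 mm diameter, 40 mm high, standing upright. Origin at the centre of its underside, z up its axis.
- vial_b: Small clear vial with a ribbed cap (red cap; the two vials are interchangeable), 23 mm diameter, 40 mm high, standing upright. Origin at the centre of its underside, z up its axis.
- dish: Round closed petri dish with pink medium, 59 mm diameter, 15 mm high, lying flat. Origin at the centre of its underside, z up.
- long_tray: Fixed low grey plastic tray with one rectangular compartment 102 x 32 mm inside (x by y), the longer of the two bar trays. Floor 2 mm thick, walls 3 mm thick, their tops 12 mm above the worktop; both long walls have a 44 mm wide gap in the middle for the fingers. Origin at the centre of its underside on the worktop, x along its length.
- short_tray: Fixed low grey plastic tray with one rectangular compartment 66 x 32 mm inside (x by y), the shorter of the two bar trays. Floor 2 mm thick, walls 3 mm thick, their tops 12 mm above the worktop; both long walls have a 44 mm wide gap in the middle for the fingers. Origin at the centre of its underside on the worktop, x along its length.
- vial_tray: Fixed low grey plastic tray, 46 x 95 mm inside (x by y), split by a 3 mm wall across its middle into two compartments of 46 x 46 mm, whose centres lie 25 mm either side of the origin along y. Floor 2 mm thick, wall tops 12 mm above the worktop. Origin at the centre of its underside on the worktop.
- dish_tray: Fixed low grey plastic square tray, 82 x 82 mm inside, one compartment. Floor 2 mm thick, wall tops 10 mm above the worktop; the walls are only corner pieces, with a 44 mm wide gap in the middle of every side for the fingers. Origin at the centre of its underside on the worktop, x and y parallel to its sides.

How it is judged:
By the outcome, as a careful person would: the job done as asked, in the order asked, and still so for the second after the job is handed in, with the robot touching nothing.
It also fails if it takes over 115 s, if anything falls off the work surface, if the arm or the gripper's body presses on something with over 40 N, if the wrist force passes 120 N, or if a joint passes its speed limit or range.

## Working session

There is one attempt and no reset: what is moved stays moved. The work goes in short steps, Python scripts to look and compute and a tool call to move; the robot and the scene stay as the last step left them, time stands still between calls to the robot, and variables do not carry over. Pictures are saved under pics/ and viewed, at most 17 in all, crops included, and the job is handed in when it is done.

Besides the shell and the picture viewer there is one more tool, called after "Call:" as name(argument=value, ...) on one line, values as JSON. drive_tool: Moves the arm, as the interface text tells. Its arguments: {"type":"object","properties":{"rows":{"type":"array"},"squeeze":{"type":"number"}},"required":["rows"]}

```bash
mkdir -p pics; cat > h.py <<'E'
import numpy as np, cv2
from bench import r
def cloud(p):
    z=p["z_map"];K=p["mtx"];v,u=np.mgrid[:384,:512]
    c=np.stack([(u-K[0,2])/K[0,0]*z,(v-K[1,2])/K[1,1]*z,z],-1)
    return c@p["T"][:3,:3].T+p["T"][:3,3]
def rect(p,reg,W):
    m=reg&(p["z_map"]>0); q=W[m]
    (c,s,a)=cv2.minAreaRect((q[:,:2]*1000).astype(np.float32))
    return np.round(c),np.round(s),round(a,1),np.round(np.percentile(q[:,2],[5,50,95])*1000)
E
cat > look.py <<'E'
from h import *
import sys
names=sys.argv[2:] or "long_bar short_bar vial_a dish long_tray short_tray vial_tray dish_tray".split()
p=r.capture("top");W=cloud(p)
cv2.imwrite(f"pics/{sys.argv[1]}.png",p["image"][...,::-1])
for n in names:
    for d in r.silhouettes(p,n)[:3]:
        vu=np.argwhere(d["region"]).mean(0).round()
        print(n,round(d["conf"],2),vu,*rect(p,d["region"],W))
    print("   tip",[(round(d["conf"],2),np.round(d["xyz"],3)) for d in r.tip_of(p,n)[:3]])
s=r.observe();print(s["time"],s["tcp_pos"],s["orientation"],s["gripper_width"])
E
python3 look.py top0; python3 -c "
from h import *
p=r.capture('side');cv2.imwrite('pics/side0.png',p['image'][...,::-1])"
```

```text
long_bar 0.68 [213. 372.] [ 546. -412.] [90. 88.] 87.9 [-1.  3. 10.]
   tip [(0.64, array([ 0.522, -0.153,  0.007])), (0.23, array([ 0.655,  0.034, -0.002]))]
short_bar 0.62 [216. 174.] [519. 258.] [15. 43.] 57.9 [-2. 10. 14.]
   tip [(0.44, array([0.518, 0.257, 0.007]))]
vial_a 0.57 [216. 219.] [517. 102.] [21. 21.] 48.5 [ 2. 39. 43.]
   tip [(0.53, array([ 0.541, -0.283, -0.004]))]
dish 0.58 [216. 249.] [522.   2.] [55. 58.] 65.7 [12. 16. 19.]
   tip [(0.62, array([0.521, 0.006, 0.001])), (0.59, array([ 0.538, -0.282, -0.003]))]
long_tray 0.65 [177. 299.] [ 666. -165.] [109.  43.] 78.4 [-1.  3. 13.]
   tip [(0.58, array([ 0.668, -0.162,  0.001]))]
short_tray 0.55 [207. 142.] [545. 367.] [38. 75.] 8.1 [-1.  3. 13.]
   tip []
vial_tray 0.92 [178. 241.] [655.  33.] [ 56. 100.] 9.3 [-1.  4. 14.]
   tip [(0.71, array([ 0.658,  0.032, -0.002]))]
   tip [(0.86, array([ 0.545, -0.408,  0.001]))]
0.85 [ 0.24702596 -0.60123499  0.22676783] [2.72334533e-05 9.81067537e-01 1.93665915e-01 1.45201765e-05] 0.09151307596316746
```

View pics/top0.png

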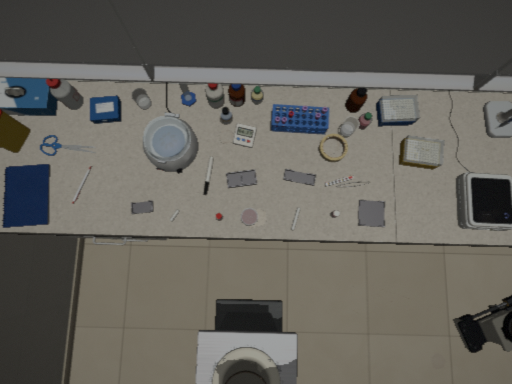

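View pics/side0.png

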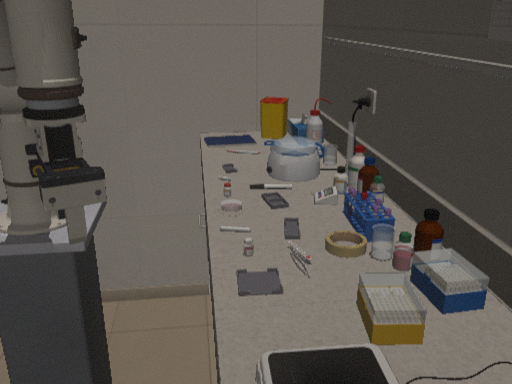

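The top view shows, at (col,row): short tray (142,207), short bar (174,215), red vial (219,216), dish (249,217), vial tray (241,178), long tray (299,177), long bar (295,218), white vial (336,214) and dish tray (371,213). The side view shows the same things. Next I'll refine positions and yaws from both cameras.

```bash
cat > ref.py <<'E'
from h import *
H=dict(long_bar=.006,short_bar=.006,vial_a=.03,dish=.012,long_tray=.008,short_tray=.008,vial_tray=.008,dish_tray=.006)
exp=[("short_tray",.545,.367),("short_bar",.52,.258),("vial_a",.517,.102),("dish",.522,.002),("vial_tray",.655,.033),("long_tray",.667,-.163),("long_bar",.522,-.153),("vial_a",.53,-.283),("dish_tray",.545,-.41)]
def plane(p,uv,h):
    K=p["mtx"];d=np.c_[(uv[:,0]-K[0,2])/K[0,0],(uv[:,1]-K[1,2])/K[1,1],np.ones(len(uv))]@p["T"][:3,:3].T
    o=p["T"][:3,3];return o+d*((h-o[2])/d[:,2])[:,None]
def run(cams=("top","side")):
  for cam in cams:
    p=r.capture(cam)
    for n in H:
        for d in r.silhouettes(p,n)[:4]:
            uv=np.argwhere(d["region"])[:,::-1].astype(float)
            q=plane(p,uv,H[n])[:,:2];
            (c,s,a)=cv2.minAreaRect((q*1000).astype(np.float32))
            m=q.mean(0);w,V=np.linalg.eigh(np.cov((q-m).T));v=V[:,1]
            print(cam,n,round(d["conf"],2),"px",uv.mean(0).round(),"mean",(m*1000).round(),"rect",np.round(c),np.round(s),round(a,1),"pca",round(np.degrees(np.arctan2(v[1],v[0]))%180,1))
        print("   tip",n,[(round(d["conf"],2),np.round(d["xyz"],3)) for d in r.tip_of(p,n)[:3]])
if __name__=="__main__":
    run()
    p=r.capture("top");im=p["image"][165:235,125:395,::-1]
    cv2.imwrite("pics/crop0.png",cv2.resize(im,None,fx=2.96,fy=2.96,interpolation=cv2.INTER_CUBIC))
    im=p["image"]; 
    p=r.capture("side");im=p["image"][155:300,200:320,::-1]
    cv2.imwrite("pics/crop1.png",cv2.resize(im,None,fx=4,fy=4,interpolation=cv2.INTER_CUBIC))
E
python3 ref.py
```

```text
top long_bar 0.4 px [296. 217.] mean [ 524. -155.] rect [ 523. -155.] [ 8. 60.] 76.4 pca 164.4
   tip long_bar [(0.49, array([ 0.518, -0.151,  0.004])), (0.44, array([ 0.548,  0.371, -0.002])), (0.29, array([ 0.668, -0.162, -0.001]))]
   tip short_bar [(0.39, array([0.522, 0.256, 0.004]))]
top vial_a 0.63 px [335. 214.] mean [ 537. -282.] rect [ 537. -282.] [21. 26.] 27.7 pca 125.9
top vial_a 0.61 px [219. 216.] mean [518. 102.] rect [518. 102.] [22. 18.] 28.8 pca 41.8
   tip vial_a [(0.63, array([ 0.538, -0.283,  0.   ])), (0.54, array([0.52 , 0.104, 0.002]))]
top dish 0.51 px [249. 216.] mean [524.   2.] rect [524.   1.] [54. 57.] 1.6 pca 13.8
top dish 0.31 px [142. 207.] mean [544. 363.] rect [544. 363.] [38. 74.] 8.0 pca 96.8
   tip dish [(0.49, array([0.521, 0.004, 0.001]))]
   tip long_tray [(0.75, array([ 0.667, -0.162,  0.003]))]
top short_tray 0.58 px [142. 207.] mean [545. 364.] rect [545. 365.] [39. 75.] 7.4 pca 96.4
   tip short_tray [(0.51, array([ 0.546,  0.372, -0.003]))]
top vial_tray 0.89 px [241. 178.] mean [654.  34.] rect [653.  34.] [ 57. 103.] 5.1 pca 96.5
   ti
[... 981 characters left out ...]
7
   tip long_tray [(0.64, array([ 0.661, -0.163, -0.004]))]
side short_tray 0.58 px [228. 167.] mean [542. 362.] rect [541. 366.] [37. 99.] 8.4 pca 94.8
   tip short_tray [(0.39, array([ 0.544,  0.367, -0.004])), (0.27, array([ 0.542, -0.281,  0.005])), (0.21, array([ 0.651,  0.038, -0.003]))]
side vial_tray 0.58 px [275. 200.] mean [656.  29.] rect [655.  32.] [ 58. 116.] 9.5 pca 92.5
side vial_tray 0.34 px [224. 177.] mean [520. 255.] rect [520. 256.] [21. 28.] 83.1 pca 126.4
   tip vial_tray [(0.81, array([ 0.65 ,  0.036, -0.002]))]
side dish_tray 0.96 px [259. 282.] mean [ 547. -416.] rect [ 547. -410.] [113.  90.] 85.7 pca 83.7
   tip dish_tray [(0.83, array([ 0.546, -0.408, -0.002]))]
```

View pics/crop0.png

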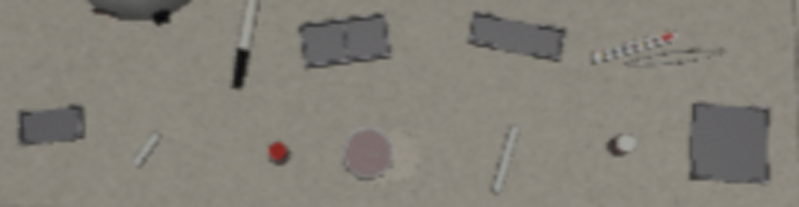

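View pics/crop1.png

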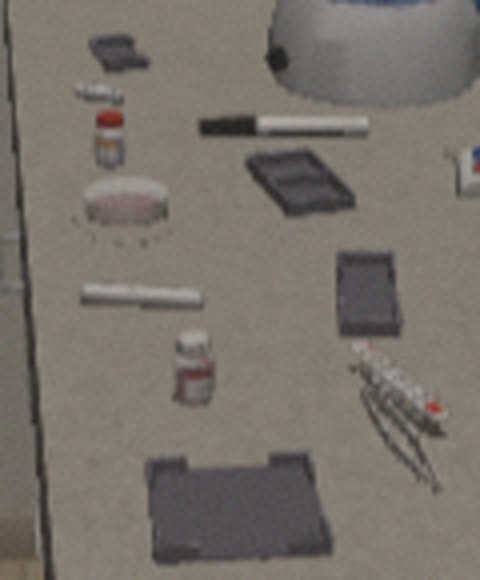

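The crops confirm these yaws for the long axes: short bar ≈147°, long bar ≈164°, short tray ≈97°, long tray ≈78°, vial tray ≈6.5° (its x axis) and dish tray ≈-2.5°. Next I'll write a planner and move.

```bash
cat > go.py <<'E'
# go.py x y z yaw n : per-row tool shift/turn to reach target in n rows from the measured pose
import sys,numpy as np
from bench import r
from scipy.spatial.transform import Rotation as R
def pose():
    s=r.observe();q=np.array(s["orientation"]);M=R.from_quat(q[[1,2,3,0]]).as_matrix()
    return s,np.array(s["tcp_pos"]),M
def plan(p,M,t,yaw,n):
    cur=np.degrees(np.arctan2(M[1,0],M[0,0]))
    turn=-((yaw-cur+180)%360-180)/n
    S=sum(M@R.from_euler('z',turn*k,degrees=True).as_matrix() for k in range(n))
    return np.linalg.solve(S,np.array(t)-p),turn
if __name__=="__main__":
    a=list(map(float,sys.argv[1:]))
    s,p,M=pose()
    print("t",round(s["time"],2),"pos",p.round(4),"yaw",np.degrees(np.arctan2(M[1,0],M[0,0])).round(1),"tilt",M[2].round(3),"w",round(s["gripper_width"],4),"F",np.round(s["finger_force"],1),np.round(s["ft_force"],1),"j",np.round(s["joint_positions"],2))
    while a:
        x,y,z,yaw,n=a[:5];a=a[5:];n=int(n)
        sh,tu=plan(p,M,(x,y,z),yaw,n)
        print("rows",n,"shift",sh.round(4),"turn",round(tu,2))
        M=M@R.from_euler('z',tu*n,degrees=True).as_matrix();p=np.array([x,y,z])
E
python3 go.py .50 -.15 .2 80 10 .52 .258 .12 147 10
```

```text
t 2.7 pos [ 0.247  -0.6012  0.2267] yaw 22.3 tilt [ 0.  0. -1.] w 0.0918 F 0.0 [ 0.1  0.9 -0.8] j [ 1.44  0.5  -0.43  1.55  0.22  1.14 -0.21]
rows 10 shift [ 0.0527 -0.0116  0.0027] turn -5.77
rows 10 shift [0.0398 0.0169 0.008 ] turn -6.7
```

Call:
drive_tool(rows=[[0.0527,-0.0116,0.0027,0,0,-5.77,1],[0.0527,-0.0116,0.0027,0,0,-5.77,1],[0.0527,-0.0116,0.0027,0,0,-5.77,1],[0.0527,-0.0116,0.0027,0,0,-5.77,1],[0.0527,-0.0116,0.0027,0,0,-5.77,1],[0.0527,-0.0116,0.0027,0,0,-5.77,1],[0.0527,-0.0116,0.0027,0,0,-5.77,1],[0.0527,-0.0116,0.0027,0,0,-5.77,1],[0.0527,-0.0116,0.0027,0,0,-5.77,1],[0.0527,-0.0116,0.0027,0,0,-5.77,1]], squeeze=15)

```text
time: 3.95
tcp_pos: [0.5007, -0.1483, 0.2]
orientation: [0.0, 0.765, 0.644, 0.0]
ft_force: [-0.8, -0.7, 0.6]
gripper_width: 0.0919
finger_force: 0.0
```

```bash
python3 go.py .52 .258 .1 147 9 .52 .258 .004 147 4
```

```text
t 3.95 pos [ 0.5007 -0.1483  0.2   ] yaw 80.2 tilt [ 0.     0.001 -1.   ] w 0.0919 F 0.0 [-0.8 -0.7  0.6] j [ 0.9   0.38 -0.81  1.89  0.32  1.01 -0.22]
rows 9 shift [0.0441 0.0184 0.0111] turn -7.42
rows 4 shift [ 0.    -0.     0.024] turn -0.0
```

Model confirmed: the arm ended at the planned pose. Going above the short bar.

Call:
drive_tool(rows=[[0.0441,0.0184,0.0111,0,0,-7.42,1],[0.0441,0.0184,0.0111,0,0,-7.42,1],[0.0441,0.0184,0.0111,0,0,-7.42,1],[0.0441,0.0184,0.0111,0,0,-7.42,1],[0.0441,0.0184,0.0111,0,0,-7.42,1],[0.0441,0.0184,0.0111,0,0,-7.42,1],[0.0441,0.0184,0.0111,0,0,-7.42,1],[0.0441,0.0184,0.0111,0,0,-7.42,1],[0.0441,0.0184,0.0111,0,0,-7.42,0.6],[0,0,0,0,0,0,0.6]])

```text
time: 5.2
tcp_pos: [0.5175, 0.2606, 0.0996]
orientation: [-0.001, 0.281, 0.96, 0.001]
ft_force: [-0.2, -0.8, 0.6]
gripper_width: 0.0763
finger_force: 0.0
```

```bash
python3 go.py .52 .258 .004 147 4; python3 -c "
from h import *
p=r.capture('side');im=p['image'][110:230,190:290,::-1]
cv2.imwrite('pics/s1.png',cv2.resize(im,None,fx=4.5,fy=4.5,interpolation=cv2.INTER_CUBIC))"
```

```text
t 5.2 pos [0.5175 0.2606 0.0996] yaw 147.3 tilt [ 0.003  0.001 -1.   ] w 0.0763 F 0.0 [-0.2 -0.8  0.6] j [ 0.19  0.72 -0.97  1.82  0.7   0.99 -0.07]
rows 4 shift [-0.001  -0.0002  0.0239] turn 0.08
```

View pics/s1.png

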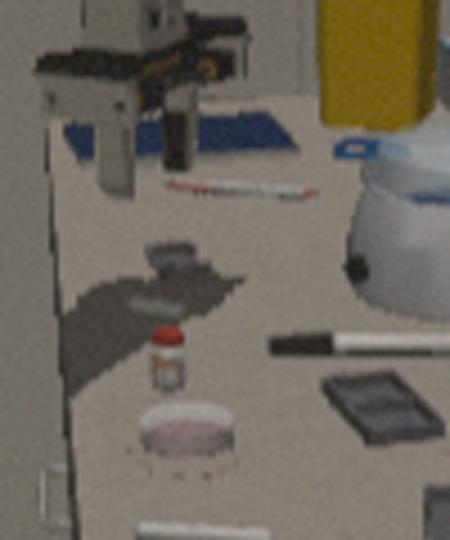

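The hand hangs over the short bar (bar in shadow at crop (155,305)), with the fingers clear of everything. Descend and grip.

Call:
drive_tool(rows=[[-0.001,0,0.0239,0,0,0,0.5],[-0.001,0,0.0239,0,0,0,0.5],[-0.001,0,0.0239,0,0,0,0.5],[-0.001,0,0.0239,0,0,0,0.5],[0,0,0,0,0,0,0.5],[0,0,0,0,0,0,0],[0,0,0,0,0,0,0],[0,0,0,0,0,0,0],[0,0,0,0,0,0,0],[0,0,0,0,0,0,0]])

```text
time: 6.5
tcp_pos: [0.5244, 0.2537, 0.0045]
orientation: [0.0, 0.286, 0.958, 0.0]
ft_force: [-0.1, -0.4, 1.1]
gripper_width: 0.0117
finger_force: 15.0
```

```bash
python3 go.py .518 .258 .06 147 2  .545 .367 .06 97 7
```

```text
t 6.5 pos [0.5244 0.2537 0.0045] yaw 146.8 tilt [-0.  0. -1.] w 0.0117 F 15.0 [-0.1 -0.4  1.1] j [ 0.12  0.84 -0.85  1.84  0.83  0.86 -0.15]
rows 2 shift [ 0.0039  0.0001 -0.0278] turn -0.09
rows 7 shift [0.0108 0.0126 0.    ] turn 7.14
```

Call:
drive_tool(rows=[[0,0,-0.028,0,0,0,0],[0,0,-0.028,0,0,0,0],[0.0108,0.012,0,0,0,7.14,0],[0.0108,0.012,0,0,0,7.14,0],[0.0108,0.012,0,0,0,7.14,0],[0.0108,0.012,0,0,0,7.14,0],[0.0108,0.012,0,0,0,7.14,0],[0.0108,0.012,0,0,0,7.14,0],[0.0108,0.012,0,0,0,7.14,0],[0,0,0,0,0,0,0]])

```text
time: 7.75
tcp_pos: [0.5482, 0.3618, 0.0605]
orientation: [-0.0, 0.663, 0.749, 0.001]
ft_force: [-0.8, -0.2, 0.1]
gripper_width: 0.012
finger_force: 15.0
```

```bash
python3 go.py .545 .362 .03 97 2 .545 .362 .0065 97 3; python3 look.py t2 short_tray short_bar; python3 -c "
from h import *
p=r.capture('side');im=p['image'][110:210,190:290,::-1]
cv2.imwrite('pics/s2.png',cv2.resize(im,None,fx=5,fy=5,interpolation=cv2.INTER_CUBIC))"
```

```text
t 7.75 pos [0.5482 0.3618 0.0605] yaw 97.0 tilt [ 0.001  0.001 -1.   ] w 0.012 F 15.0 [-0.8 -0.2  0.1] j [-0.14  0.79 -0.71  1.64  0.6   0.95 -0.94]
rows 2 shift [ 0.0003 -0.0016  0.0152] turn -0.02
rows 3 shift [-0.     -0.      0.0078] turn 0.0
   tip []
   tip [(0.63, array([0.653, 0.034, 0.001]))]
8.0 [0.54789672 0.35957035 0.0600296 ] [ 7.60364565e-05  6.63379966e-01  7.48282572e-01 -4.55767822e-04] 0.011447161437304771
```

View pics/s2.png

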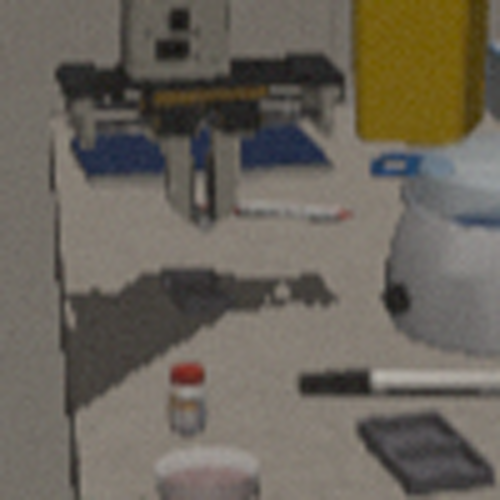

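The bar is held (between the fingertips at crop (205,215)), above the tray. Lower, release and lift.

Call:
drive_tool(rows=[[0.002,-0.003,0.013,0,0,0,0],[0,0,0.013,0,0,0,0],[0,0,0.013,0,0,0,0],[0,0,0.01,0,0,0,0],[0,0,0.0045,0,0,0,0],[0,0,0,0,0,0,0],[0,0,0,0,0,0,0.3],[0,0,0,0,0,0,0.3],[0,0,0,0,0,0,0.4],[0,0,0,0,0,0,0.4]])

```text
time: 9.3
tcp_pos: [0.545, 0.3622, 0.0068]
orientation: [0.0, 0.664, 0.748, 0.0]
ft_force: [-0.3, -0.9, -0.7]
gripper_width: 0.0361
finger_force: 0.0
```

```bash
python3 go.py .545 .362 .1 97 2 .521 -.153 .08 -16 10
```

```text
t 9.3 pos [0.545  0.3622 0.0068] yaw 96.8 tilt [ 0.  0. -1.] w 0.0361 F 0.0 [-0.3 -0.9 -0.7] j [-0.17  0.85 -0.67  1.66  0.65  0.87 -0.99]
rows 2 shift [-0.0001 -0.     -0.0466] turn -0.08
rows 10 shift [-0.0458  0.0401  0.002 ] turn 11.3
```

```bash
python3 go.py .545 .362 .1 97 2 .525 .06 .1 140 7 .521 -.153 .004 164 6
```

```text
t 9.3 pos [0.545  0.3622 0.0068] yaw 96.8 tilt [ 0.  0. -1.] w 0.0361 F 0.0 [-0.3 -0.9 -0.7] j [-0.17  0.85 -0.67  1.66  0.65  0.87 -0.99]
rows 2 shift [-0.0001 -0.     -0.0466] turn -0.08
rows 7 shift [-0.0386 -0.0216 -0.    ] turn -6.14
rows 6 shift [-0.0173 -0.0313  0.016 ] turn -4.0
```

Call:
drive_tool(rows=[[0,0,-0.0466,0,0,0,0.4],[0,0,-0.0466,0,0,0,0.4],[-0.0386,-0.0216,0,0,0,-6.14,0.5],[-0.0386,-0.0216,0,0,0,-6.14,0.5],[-0.0386,-0.0216,0,0,0,-6.14,0.5],[-0.0386,-0.0216,0,0,0,-6.14,0.5],[-0.0386,-0.0216,0,0,0,-6.14,0.5],[-0.0386,-0.0216,0,0,0,-6.14,0.5],[-0.0386,-0.0216,0,0,0,-6.14,0.5],[0,0,0,0,0,0,0.5]])

```text
time: 10.55
tcp_pos: [0.5249, 0.0552, 0.0994]
orientation: [0.0, 0.347, 0.938, -0.001]
ft_force: [0.0, 0.1, -0.6]
gripper_width: 0.0459
finger_force: 0.0
```

```bash
python3 look.py t3 short_tray short_bar; python3 go.py .521 -.153 .05 164 6;python3 -c "
from h import *
p=r.capture('side');im=p['image'][130:230,190:290,::-1];a=cv2.resize(im,None,fx=5,fy=5,interpolation=cv2.INTER_CUBIC)
b=cv2.imread('pics/t3.png')[185:230,120:165];b=cv2.resize(b,(290,290),interpolation=cv2.INTER_CUBIC)
c=np.zeros((500,790,3),np.uint8);c[:,:500]=a;c[:290,500:]=b
cv2.imwrite('pics/s3.png',c)"
```

```text
short_tray 0.74 [207. 144.] [546. 364.] [37. 71.] 6.8 [-1.  2. 11.]
short_tray 0.59 [214. 335.] [ 536. -282.] [16. 17.] 86.0 [19. 38. 44.]
   tip [(0.56, array([ 0.546,  0.371, -0.   ]))]
short_bar 0.52 [177. 299.] [ 665. -166.] [106.  40.] 80.7 [-2.  3. 13.]
short_bar 0.17 [214. 335.] [ 538. -282.] [19. 19.] 62.6 [17. 38. 44.]
   tip [(0.56, array([0.545, 0.364, 0.003]))]
10.8 [0.52370287 0.06197766 0.10020038] [7.83668785e-05 3.42608145e-01 9.39478338e-01 3.26354656e-04] 0.04571570759332426
t 10.8 pos [0.5237 0.062  0.1002] yaw 139.9 tilt [ 0.     0.001 -1.   ] w 0.0457 F 0.0 [ 0.2 -0.   0.8] j [ 0.58  0.63 -0.96  1.95  0.65  0.91  0.15]
rows 6 shift [-0.0177 -0.0315  0.0083] turn -4.01
```

View pics/s3.png

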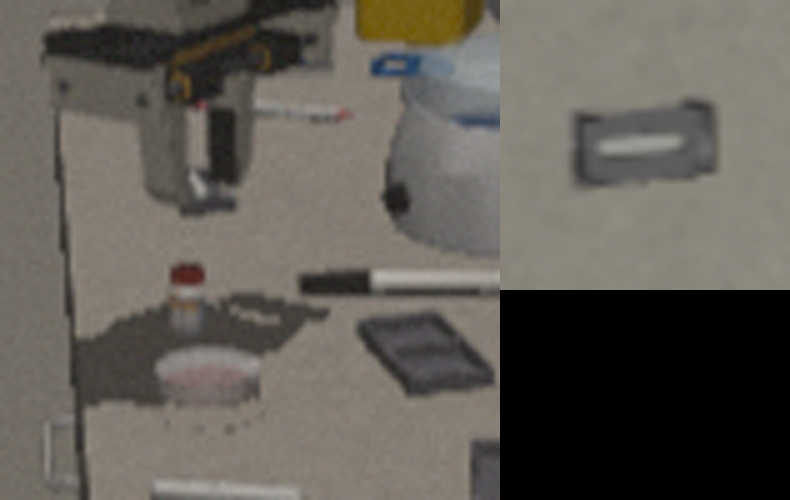

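The short bar lies in its tray (inset (640,147)), well inside the walls. Now the long bar.

Call:
drive_tool(rows=[[-0.0177,-0.0315,0.0083,0,0,-4,0.5],[-0.0177,-0.0315,0.0083,0,0,-4,0.5],[-0.0177,-0.0315,0.0083,0,0,-4,0.5],[-0.0177,-0.0315,0.0083,0,0,-4,0.5],[-0.0177,-0.0315,0.0083,0,0,-4,0.5],[-0.0177,-0.0315,0.0083,0,0,-4,0.5],[0,0,0.015,0,0,0,0.5],[0,0,0.015,0,0,0,0.5],[0,0,0.015,0,0,0,0.5],[0,0,0,0,0,0,0]])

```text
time: 12.1
tcp_pos: [0.5198, -0.1532, 0.0039]
orientation: [-0.001, 0.14, 0.99, 0.0]
ft_force: [-0.5, 0.1, 0.5]
gripper_width: 0.0399
finger_force: 0.0
```

Call:
drive_tool(rows=[[0,0,0,0,0,0,0],[0,0,0,0,0,0,0],[0,0,0,0,0,0,0],[0,0,0,0,0,0,0],[0,0,0,0,0,0,0],[0,0,-0.01,0,0,0,0],[0,0,-0.02,0,0,0,0],[0,0,-0.03,0,0,0,0],[0,0,0,0,0,0,0],[0,0,0,0,0,0,0]])

```text
time: 13.35
tcp_pos: [0.5206, -0.1553, 0.0654]
orientation: [0.0, 0.141, 0.99, -0.0]
ft_force: [0.1, -0.3, -1.3]
gripper_width: 0.0116
finger_force: 15.0
```

```bash
python3 go.py .666 -.163 .065 78.5 9
```

```text
t 13.35 pos [ 0.5206 -0.1553  0.0654] yaw 163.8 tilt [-0.    -0.001 -1.   ] w 0.0116 F 15.0 [ 0.1 -0.3 -1.3] j [ 0.99  0.74 -0.99  1.93  0.79  0.92  0.88]
rows 9 shift [-0.0112  0.0138  0.0001] turn 9.48
```

Call:
drive_tool(rows=[[-0.0112,0.0138,0,0,0,9.48,0],[-0.0112,0.0138,0,0,0,9.48,0],[-0.0112,0.0138,0,0,0,9.48,0],[-0.0112,0.0138,0,0,0,9.48,0],[-0.0112,0.0138,0,0,0,9.48,0],[-0.0112,0.0138,0,0,0,9.48,0],[-0.0112,0.0138,0,0,0,9.48,0],[-0.0112,0.0138,0,0,0,9.48,0],[-0.0112,0.0138,0,0,0,9.48,0],[0,0,0,0,0,0,0]])

```text
time: 14.6
tcp_pos: [0.6661, -0.1639, 0.064]
orientation: [-0.0, 0.774, 0.633, -0.001]
ft_force: [0.3, 0.5, -0.4]
gripper_width: 0.0118
finger_force: 15.0
```

```bash
python3 -c "
from h import *
p=r.capture('side');im=p['image'][130:250,220:340,::-1]
cv2.imwrite('pics/s4.png',cv2.resize(im,None,fx=4.5,fy=4.5,interpolation=cv2.INTER_CUBIC))"; python3 go.py .666 -.163 .0065 78.5 5
```

```text
t 14.65 pos [ 0.6654 -0.1629  0.0641] yaw 78.7 tilt [-0.    -0.002 -1.   ] w 0.0119 F 15.0 [-0.1 -0.9  0.4] j [ 0.61  0.8  -0.63  1.56  0.53  0.97 -0.37]
rows 5 shift [0.     0.0001 0.0115] turn 0.03
```

View pics/s4.png

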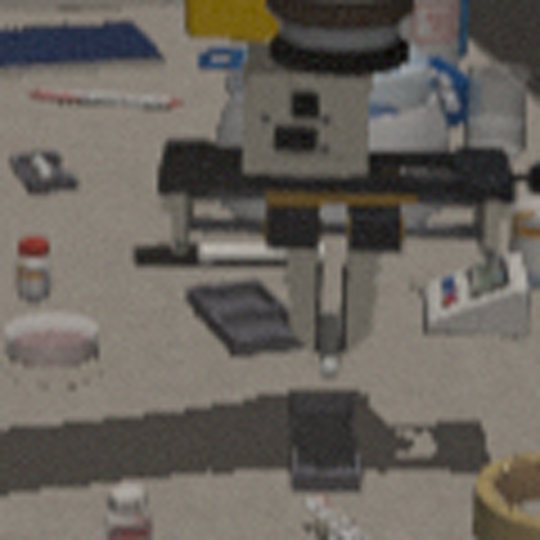

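The bar is held lengthways over the long tray (near end at (330,365), tray at (325,440)). Lower and release.

Call:
drive_tool(rows=[[0,0,0.0165,0,0,0,0],[0,0,0.0165,0,0,0,0],[0,0,0.0125,0,0,0,0],[0,0,0.008,0,0,0,0],[0,0,0.004,0,0,0,0],[0,0,0,0,0,0,0],[0,0,0,0,0,0,0.3],[0,0,0,0,0,0,0.3],[0,0,0,0,0,0,0.4],[0,0,0,0,0,0,0.4]])

```text
time: 15.9
tcp_pos: [0.6663, -0.163, 0.0077]
orientation: [0.0, 0.774, 0.633, 0.0]
ft_force: [0.8, -0.2, 0.5]
gripper_width: 0.0362
finger_force: 0.0
```

```bash
python3 go.py .666 -.163 .1 78.5 2 .539 -.282 .1 60 4 .539 -.282 .015 60 3
```

```text
t 15.9 pos [ 0.6663 -0.163   0.0077] yaw 78.5 tilt [-0.  0. -1.] w 0.0362 F 0.0 [ 0.8 -0.2  0.5] j [ 0.59  0.87 -0.59  1.57  0.58  0.89 -0.41]
rows 2 shift [-0.     -0.0002 -0.0462] turn -0.0
rows 4 shift [-0.0384 -0.0208 -0.    ] turn 4.62
rows 3 shift [-0.     -0.      0.0283] turn 0.0
```

Call:
drive_tool(rows=[[0,0,-0.0462,0,0,0,0.4],[0,0,-0.0462,0,0,0,0.6],[-0.0384,-0.0208,0,0,0,4.62,0.7],[-0.0384,-0.0208,0,0,0,4.62,0.7],[-0.0384,-0.0208,0,0,0,4.62,0.7],[-0.0384,-0.0208,0,0,0,4.62,0.7],[0,0,0,0,0,0,0.7],[0,0,0,0,0,0,0.7],[0,0,0,0,0,0,0.7],[0,0,0,0,0,0,0.7]])

```text
time: 17.15
tcp_pos: [0.5403, -0.2806, 0.1]
orientation: [-0.0, 0.865, 0.501, 0.0]
ft_force: [0.0, 0.6, -0.6]
gripper_width: 0.0645
finger_force: 0.0
```

```bash
python3 look.py t5 long_bar long_tray vial_a;python3 go.py .539 -.282 .015 60 5 ;python3 -c "
from h import *
p=r.capture('side');im=p['image'][150:275,200:325,::-1];a=cv2.resize(im,None,fx=4,fy=4,interpolation=cv2.INTER_CUBIC)
b=cv2.imread('pics/t5.png')[155:200,277:322];b=cv2.resize(b,(290,290),interpolation=cv2.INTER_CUBIC)
c=np.zeros((500,790,3),np.uint8);c[:,:500]=a;c[:290,500:]=b
cv2.imwrite('pics/s5.png',c)"
```

```text
long_bar 0.45 [176. 299.] [ 667. -165.] [70. 11.] 78.3 [ 9. 13. 16.]
long_bar 0.3 [207. 141.] [547. 364.] [37. 72.] 13.2 [-2.  3. 13.]
   tip [(0.41, array([ 0.666, -0.161,  0.006]))]
long_tray 0.74 [177. 301.] [ 666. -169.] [103.  43.] 80.1 [-1.  4. 14.]
   tip [(0.82, array([ 0.671, -0.164, -0.   ]))]
vial_a 0.61 [216. 219.] [517. 102.] [16. 19.] 3.5 [27. 39. 43.]
   tip [(0.56, array([ 0.546, -0.406, -0.001])), (0.47, array([ 0.52 ,  0.11 , -0.001]))]
17.5 [ 0.53938182 -0.28174022  0.09997009] [-3.94963396e-05  8.65910169e-01  5.00199538e-01  2.42718679e-05] 0.06447049994051038
t 17.5 pos [ 0.5394 -0.2817  0.1   ] yaw 60.0 tilt [ 0. -0. -1.] w 0.0645 F 0.0 [-0.3  0.3 -0.6] j [ 0.88  0.62 -0.59  1.75  0.43  0.9  -0.42]
rows 5 shift [-0.0001 -0.      0.017 ] turn 0.01
```

View pics/s5.png

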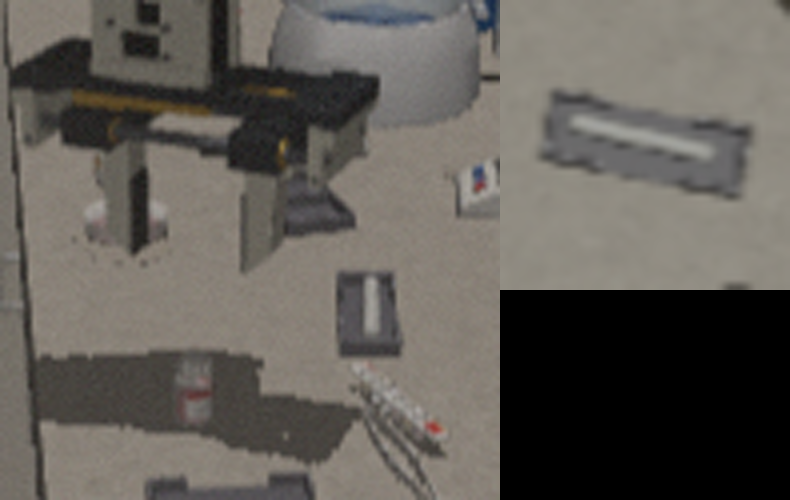

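The long bar lies inside its tray (inset (640,135)), and the hand is centred above the white vial (195,390). Descend and grip.

Call:
drive_tool(rows=[[0,0,0.017,0,0,0,0.7],[0,0,0.017,0,0,0,0.7],[0,0,0.017,0,0,0,0.7],[0,0,0.017,0,0,0,0.7],[0,0,0.017,0,0,0,0.7],[0,0,0,0,0,0,0],[0,0,0,0,0,0,0],[0,0,0,0,0,0,0],[0,0,0,0,0,0,0],[0,0,0,0,0,0,0]])

```text
time: 18.8
tcp_pos: [0.5396, -0.2821, 0.0155]
orientation: [0.0, 0.866, 0.5, 0.0]
ft_force: [-0.6, -0.3, 2.0]
gripper_width: 0.0219
finger_force: 15.0
```

```bash
python3 go.py .539 -.282 .09 60 2 .658 .008 .09 96.5 7
```

```text
t 18.8 pos [ 0.5396 -0.2821  0.0155] yaw 60.0 tilt [-0.     0.001 -1.   ] w 0.0219 F 15.0 [-0.6 -0.3  2. ] j [ 0.83  0.73 -0.53  1.78  0.51  0.76 -0.49]
rows 2 shift [-0.0001 -0.0003 -0.0372] turn 0.0
rows 7 shift [ 0.0451  0.0063 -0.    ] turn -5.21
```

Call:
drive_tool(rows=[[0,0,-0.037,0,0,0,0],[0,0,-0.037,0,0,0,0],[0.0451,0.0063,0,0,0,-5.21,0],[0.0451,0.0063,0,0,0,-5.21,0],[0.0451,0.0063,0,0,0,-5.21,0],[0.0451,0.0063,0,0,0,-5.21,0],[0.0451,0.0063,0,0,0,-5.21,0],[0.0451,0.0063,0,0,0,-5.21,0],[0.0451,0.0063,0,0,0,-5.21,0],[0,0,0,0,0,0,0]])

```text
time: 20.05
tcp_pos: [0.6582, 0.0153, 0.0897]
orientation: [-0.001, 0.663, 0.749, 0.002]
ft_force: [0.9, 1.0, -0.1]
gripper_width: 0.022
finger_force: 15.0
```

```bash
python3 -c "
from h import *
p=r.capture('side');im=p['image'][130:230,220:320,::-1]
cv2.imwrite('pics/s6.png',cv2.resize(im,None,fx=5,fy=5,interpolation=cv2.INTER_CUBIC))"; python3 go.py .658 .008 .0175 96.5 5
```

```text
t 20.1 pos [0.6582 0.0114 0.0893] yaw 96.7 tilt [ 0.001  0.    -1.   ] w 0.0225 F 15.0 [ 0.1 -0.4 -0.3] j [ 0.44  0.75 -0.73  1.62  0.57  0.99 -0.36]
rows 5 shift [-0.0007 -0.0001  0.0144] turn 0.05
```

View pics/s6.png

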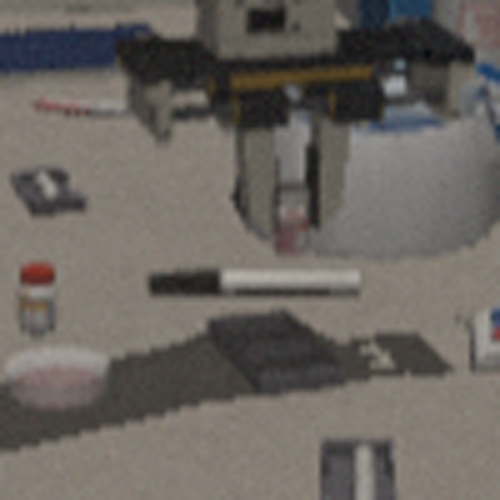

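The white vial is upright in the fingers (290,225). Lower it into the -y compartment.

Call:
drive_tool(rows=[[0,0,0.02,0,0,0,0],[0,0,0.02,0,0,0,0],[0,0,0.016,0,0,0,0],[0,0,0.01,0,0,0,0],[0,0,0.0065,0,0,0,0],[0,0,0,0,0,0,0],[0,0,0,0,0,0,0.32],[0,0,0,0,0,0,0.4],[0,0,0,0,0,0,0.5],[0,0,0,0,0,0,0.5]])

```text
time: 21.35
tcp_pos: [0.6583, 0.0082, 0.0166]
orientation: [0.0, 0.666, 0.746, 0.0]
ft_force: [0.3, 0.9, 0.4]
gripper_width: 0.0451
finger_force: 0.0
```

```bash
python3 go.py .658 .008 .1 96.5 2 .518 .104 .1 96.5 4 .518 .104 .015 96.5 5
```

```text
t 21.35 pos [0.6583 0.0082 0.0166] yaw 96.5 tilt [-0.  0. -1.] w 0.0451 F 0.0 [0.3 0.9 0.4] j [ 0.41  0.84 -0.67  1.64  0.64  0.89 -0.41]
rows 2 shift [-0.0001 -0.0002 -0.0417] turn -0.01
rows 4 shift [ 0.0278 -0.0321 -0.    ] turn -0.0
rows 5 shift [ 0.    -0.     0.017] turn -0.0
```

Call:
drive_tool(rows=[[0,0,-0.0417,0,0,0,0.5],[0,0,-0.0417,0,0,0,0.5],[0.0278,-0.0321,0,0,0,0,0.7],[0.0278,-0.0321,0,0,0,0,0.7],[0.0278,-0.0321,0,0,0,0,0.7],[0.0278,-0.0321,0,0,0,0,0.7],[0,0,0,0,0,0,0.7],[0,0,0,0,0,0,0.7],[0,0,0,0,0,0,0.7],[0,0,0,0,0,0,0.7]])

```text
time: 22.6
tcp_pos: [0.5189, 0.1035, 0.0998]
orientation: [-0.0, 0.667, 0.745, 0.0]
ft_force: [0.2, 0.9, 0.4]
gripper_width: 0.064
finger_force: 0.0
```

```bash
python3 go.py .518 .104 .015 96.5 5; python3 look.py t7 vial_a vial_tray;python3 -c "
from h import *
p=r.capture('side');im=p['image'][120:220,200:300,::-1];a=cv2.resize(im,None,fx=5,fy=5,interpolation=cv2.INTER_CUBIC)
b=cv2.imread('pics/t7.png')[155:200,219:264];b=cv2.resize(b,(290,290),interpolation=cv2.INTER_CUBIC)
c=np.zeros((500,790,3),np.uint8);c[:,:500]=a;c[:290,500:]=b
cv2.imwrite('pics/s7.png',c)"
```

```text
t 22.6 pos [0.5189 0.1035 0.0998] yaw 96.4 tilt [ 0.  0. -1.] w 0.064 F 0.0 [0.2 0.9 0.4] j [ 0.39  0.56 -0.8   1.95  0.52  0.86 -0.58]
rows 5 shift [ 0.0001 -0.0002  0.017 ] turn -0.02
vial_a 0.4 [176. 250.] [657.   3.] [20. 21.] 44.2 [15. 41. 44.]
   tip [(0.43, array([ 0.661,  0.006, -0.   ]))]
vial_tray 0.62 [179. 240.] [619.  21.] [147. 104.] 18.7 [-2.  4. 14.]
   tip [(0.56, array([ 0.655,  0.034, -0.002]))]
22.85 [0.51824191 0.10404517 0.09983762] [-8.81928414e-05  6.66108690e-01  7.45854681e-01 -9.06208555e-07] 0.06410772815667776
```

View pics/s7.png

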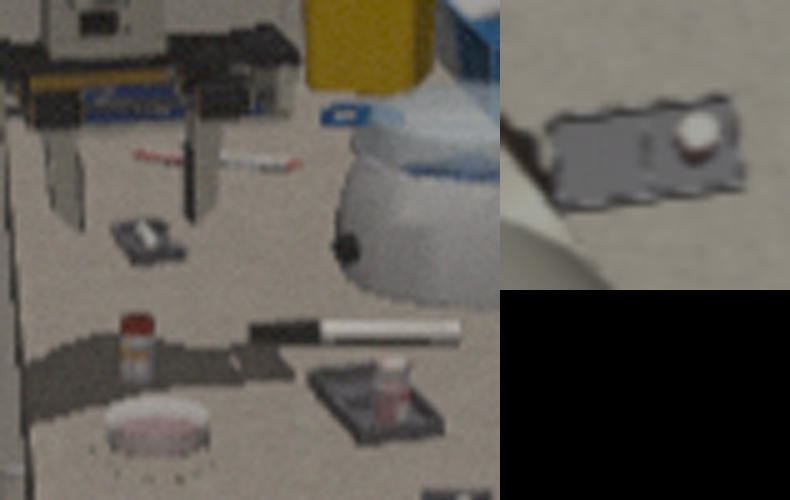

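The white vial stands upright in the right-hand compartment (inset (697,135)). Now the red vial.

Call:
drive_tool(rows=[[0,0,0.017,0,0,0,0.7],[0,0,0.017,0,0,0,0.7],[0,0,0.017,0,0,0,0.7],[0,0,0.017,0,0,0,0.7],[0,0,0.017,0,0,0,0.7],[0,0,0,0,0,0,0],[0,0,0,0,0,0,0],[0,0,0,0,0,0,0],[0,0,0,0,0,0,0],[0,0,0,0,0,0,0]])

```text
time: 24.15
tcp_pos: [0.5185, 0.1041, 0.0154]
orientation: [0.0, 0.666, 0.746, 0.0]
ft_force: [-1.4, -0.5, 1.6]
gripper_width: 0.0225
finger_force: 15.0
```

```bash
python3 go.py .518 .104 .09 96.5 2 .652 .058 .09 96.5 5
```

```text
t 24.15 pos [0.5185 0.1041 0.0154] yaw 96.5 tilt [-0.     0.001 -1.   ] w 0.0225 F 15.0 [-1.4 -0.5  1.6] j [ 0.3   0.68 -0.69  1.98  0.66  0.71 -0.69]
rows 2 shift [-0.     -0.0002 -0.0373] turn -0.01
rows 5 shift [-0.0122  0.0256  0.    ] turn -0.0
```

Call:
drive_tool(rows=[[0,0,-0.037,0,0,0,0],[0,0,-0.037,0,0,0,0],[-0.0122,0.0256,0,0,0,0,0],[-0.0122,0.0256,0,0,0,0,0],[-0.0122,0.0256,0,0,0,0,0],[-0.0122,0.0256,0,0,0,0,0],[-0.0122,0.0256,0,0,0,0,0],[0,0,0,0,0,0,0],[0,0,0,0,0,0,0],[0,0,0,0,0,0,0]])

```text
time: 25.4
tcp_pos: [0.6512, 0.0587, 0.0889]
orientation: [-0.0, 0.666, 0.746, -0.0]
ft_force: [-0.8, -0.1, 0.9]
gripper_width: 0.0222
finger_force: 15.0
```

Call:
drive_tool(rows=[[0,0,0.02,0,0,0,0],[0,0,0.02,0,0,0,0],[0,0,0.016,0,0,0,0],[0,0,0.01,0,0,0,0],[0,0,0.006,0,0,0,0],[0,0,0,0,0,0,0],[0,0,0,0,0,0,0.32],[0,0,0,0,0,0,0.4],[0,0,0,0,0,0,0.5],[0,0,0,0,0,0,0.5]])

```text
time: 26.65
tcp_pos: [0.6523, 0.058, 0.017]
orientation: [0.0, 0.666, 0.746, 0.0]
ft_force: [-0.4, 0.2, 0.5]
gripper_width: 0.0452
finger_force: 0.0
```

```bash
python3 go.py .652 .058 .1 96.5 2 .522 .003 .1 90 5 .522 .003 .005 90 5
```

```text
t 26.65 pos [0.6523 0.058  0.017 ] yaw 96.5 tilt [-0.  0. -1.] w 0.0452 F 0.0 [-0.4  0.2  0.5] j [ 0.34  0.84 -0.68  1.65  0.65  0.88 -0.49]
rows 2 shift [ 0.     -0.0001 -0.0415] turn -0.01
rows 5 shift [-0.0092 -0.0267 -0.    ] turn 1.3
rows 5 shift [ 0.    -0.     0.019] turn 0.0
```

Call:
drive_tool(rows=[[0,0,-0.0415,0,0,0,0.5],[0,0,-0.0415,0,0,0,0.5],[-0.0092,-0.0267,0,0,0,1.3,1],[-0.0092,-0.0267,0,0,0,1.3,1],[-0.0092,-0.0267,0,0,0,1.3,1],[-0.0092,-0.0267,0,0,0,1.3,1],[-0.0092,-0.0267,0,0,0,1.3,1],[0,0,0,0,0,0,1],[0,0,0,0,0,0,1],[0,0,0,0,0,0,1]])

```text
time: 27.9
tcp_pos: [0.5233, 0.0037, 0.1002]
orientation: [0.0, 0.707, 0.707, 0.001]
ft_force: [0.3, 0.9, 0.7]
gripper_width: 0.0918
finger_force: 0.0
```

```bash
python3 go.py .522 .003 .005 90 5; python3 look.py t8 vial_a vial_tray;python3 -c "
from h import *
p=r.capture('side');im=p['image'][130:230,200:300,::-1];a=cv2.resize(im,None,fx=5,fy=5,interpolation=cv2.INTER_CUBIC)
b=cv2.imread('pics/t8.png')[155:200,219:264];b=cv2.resize(b,(290,290),interpolation=cv2.INTER_CUBIC)
c=np.zeros((500,790,3),np.uint8);c[:,:500]=a;c[:290,500:]=b
cv2.imwrite('pics/s8.png',c)"
```

```text
t 27.9 pos [0.5233 0.0037 0.1002] yaw 90.0 tilt [ 0.001  0.001 -1.   ] w 0.0918 F 0.0 [0.3 0.9 0.7] j [ 0.56  0.54 -0.78  1.96  0.5   0.84 -0.49]
rows 5 shift [-0.0001 -0.0003  0.019 ] turn 0.0
   tip [(0.32, array([ 0.547,  0.368, -0.001]))]
vial_tray 0.52 [174. 232.] [671.  61.] [13. 45.] 25.8 [-0.  5. 11.]
   tip [(0.63, array([0.656, 0.034, 0.   ]))]
28.15 [0.52247968 0.00344076 0.09986482] [-9.33059405e-05  7.07059489e-01  7.07154051e-01  1.37981555e-04] 0.0917860152220141
```

View pics/s8.png

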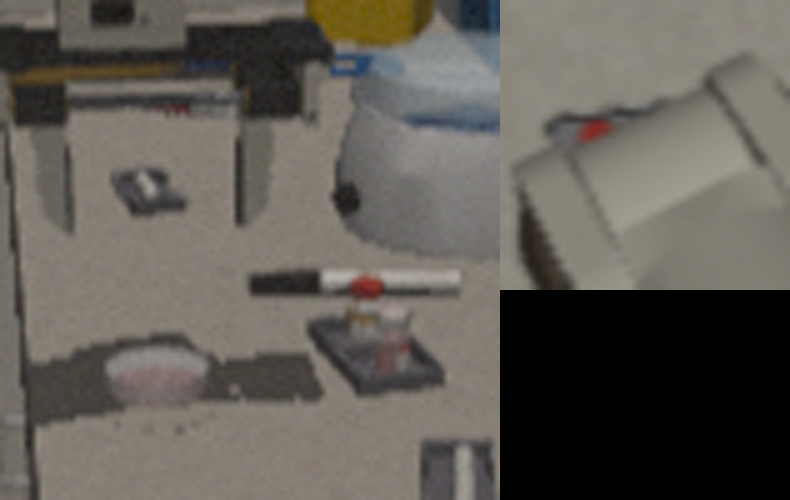

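Both vials stand upright in their compartments (side view (365,305) and (395,340)), and the hand straddles the dish. Grip the dish.

Call:
drive_tool(rows=[[0,0,0.019,0,0,0,1],[0,0,0.019,0,0,0,1],[0,0,0.019,0,0,0,1],[0,0,0.019,0,0,0,1],[0,0,0.019,0,0,0,1],[0,0,0,0,0,0,0.5],[0,0,0,0,0,0,0.5],[0,0,0,0,0,0,0.5],[0,0,0,0,0,0,0.5],[0,0,0,0,0,0,0.5]])

```text
time: 29.45
tcp_pos: [0.5228, 0.003, 0.0056]
orientation: [0.001, 0.707, 0.707, 0.0]
ft_force: [-0.7, -0.7, 3.4]
gripper_width: 0.0583
finger_force: 15.0
```

```bash
python3 go.py .522 .003 .08 90 2 .546 -.410 .08 87.5 8
```

```text
t 29.45 pos [0.5228 0.003  0.0056] yaw 90.0 tilt [-0.     0.001 -1.   ] w 0.0583 F 15.0 [-0.7 -0.7  3.4] j [ 0.46  0.68 -0.65  2.    0.65  0.68 -0.61]
rows 2 shift [-0.     -0.0004 -0.0372] turn -0.01
rows 8 shift [-0.0516  0.004   0.    ] turn 0.31
```

Call:
drive_tool(rows=[[0,0,-0.037,0,0,0,0.5],[0,0,-0.037,0,0,0,0.5],[-0.0516,0.004,0,0,0,0.31,0.5],[-0.0516,0.004,0,0,0,0.31,0.5],[-0.0516,0.004,0,0,0,0.31,0.5],[-0.0516,0.004,0,0,0,0.31,0.5],[-0.0516,0.004,0,0,0,0.31,0.5],[-0.0516,0.004,0,0,0,0.31,0.5],[-0.0516,0.004,0,0,0,0.31,0.5],[-0.0516,0.004,0,0,0,0.31,0.5]])

```text
time: 30.7
tcp_pos: [0.546, -0.412, 0.0789]
orientation: [-0.0, 0.722, 0.691, 0.0]
ft_force: [1.5, -0.6, -1.2]
gripper_width: 0.0585
finger_force: 15.0
```

```bash
for i in 1 2 3 4; do python3 -c "
from h import *
p=r.capture('side')
for n in ['dish','dish_tray']: print(n,[(round(d['conf'],2),np.round(d['xyz'],3)) for d in r.tip_of(p,n)[:2]])
im=p['image'][150:300,190:330,::-1]
cv2.imwrite('pics/s9.png',cv2.resize(im,None,fx=4,fy=4,interpolation=cv2.INTER_CUBIC))"; done; python3 go.py .546 -.41 .0075 87.5 6
```

```text
dish [(0.76, array([ 0.547, -0.408,  0.07 ]))]
dish_tray [(0.57, array([ 0.549, -0.411, -0.001]))]
dish [(0.91, array([ 0.544, -0.413,  0.071]))]
dish_tray [(0.65, array([ 0.546, -0.412, -0.002]))]
dish []
dish_tray [(0.61, array([ 0.546, -0.413, -0.003]))]
dish [(0.74, array([ 0.547, -0.404,  0.076]))]
dish_tray [(0.8, array([ 0.547, -0.415, -0.002]))]
t 31.3 pos [ 0.5467 -0.4093  0.0792] yaw 87.6 tilt [-0.  0. -1.] w 0.0586 F 15.0 [-0.4 -0.8  0.1] j [ 1.05  0.78 -0.67  1.56  0.55  0.99  0.17]
rows 6 shift [-0.0001 -0.0001  0.0119] turn 0.01
```

View pics/s9.png

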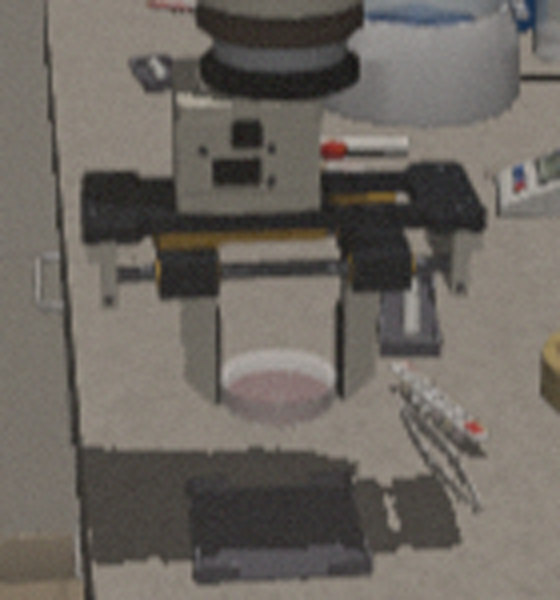

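The dish is level in the fingers (280,385), about 2 mm off the tray's centre in y. Shift by that much, lower and release.

Call:
drive_tool(rows=[[-0.002,0,0.018,0,0,0,0.5],[0,0,0.018,0,0,0,0.5],[0,0,0.016,0,0,0,0.5],[0,0,0.011,0,0,0,0.5],[0,0,0.006,0,0,0,0.5],[0,0,0.0025,0,0,0,0.5],[0,0,0,0,0,0,0.5],[0,0,0,0,0,0,0.68],[0,0,0,0,0,0,0.75],[0,0,0,0,0,0,0.78]])

```text
time: 32.55
tcp_pos: [0.5463, -0.4123, 0.0076]
orientation: [0.0, 0.722, 0.692, 0.0]
ft_force: [0.2, -0.6, -1.2]
gripper_width: 0.0714
finger_force: 0.0
```

Call:
drive_tool(rows=[[0,0,0,0,0,0,0.78],[0,0,-0.03,0,0,0,0.78],[0,0,-0.05,0,0,0,0.78],[0,0,-0.05,0,0,0,0.78],[0.05,0,-0.02,0,0,0,0.78],[0.05,0,0,0,0,0,0.78],[0.05,0,0,0,0,0,0.78],[0.05,0,0,0,0,0,0.78],[0.05,0,0,0,0,0,0.78],[0,0,0,0,0,0,0.78]])

```text
time: 33.8
tcp_pos: [0.5577, -0.1563, 0.1582]
orientation: [-0.0, 0.719, 0.695, 0.001]
ft_force: [-0.1, -0.4, -0.0]
gripper_width: 0.0717
finger_force: 0.0
```

```bash
python3 look.py t10 dish dish_tray long_bar;python3 -c "
from h import *
p=r.capture('side');
for n in ['dish','dish_tray']: print(n,[(round(d['conf'],2),np.round(d['xyz'],3)) for d in r.tip_of(p,n)[:2]])
im=p['image'][150:300,200:325,::-1];a=cv2.resize(im,(500,600),interpolation=cv2.INTER_CUBIC)
t=cv2.imread('pics/t10.png')
c=np.zeros((600,790,3),np.uint8);c[:,:500]=a;c[:290,500:]=cv2.resize(t[191:236,349:394],(290,290),interpolation=cv2.INTER_CUBIC)
c[300:590,500:]=cv2.resize(t[155:200,219:264],(290,290),interpolation=cv2.INTER_CUBIC)
cv2.imwrite('pics/s10.png',c)"
```

```text
dish 0.48 [211. 374.] [ 503. -328.] [ 52. 238.] 28.1 [14. 18. 22.]
   tip [(0.42, array([ 0.548, -0.411,  0.003]))]
dish_tray 0.56 [212. 380.] [ 545. -430.] [87. 60.] 1.7 [-1.  4. 11.]
   tip [(0.59, array([ 0.547, -0.408,  0.001]))]
   tip [(0.54, array([ 0.666, -0.163,  0.005]))]
34.15 [ 0.55688294 -0.16399551  0.15722744] [-9.11492859e-06  7.23200693e-01  6.90637919e-01 -1.50248734e-04] 0.07140715666938643
dish [(0.67, array([ 0.549, -0.41 ,  0.005])), (0.45, array([ 0.543,  0.37 , -0.003]))]
dish_tray [(0.94, array([ 0.545, -0.413, -0.002]))]
```

View pics/s10.png

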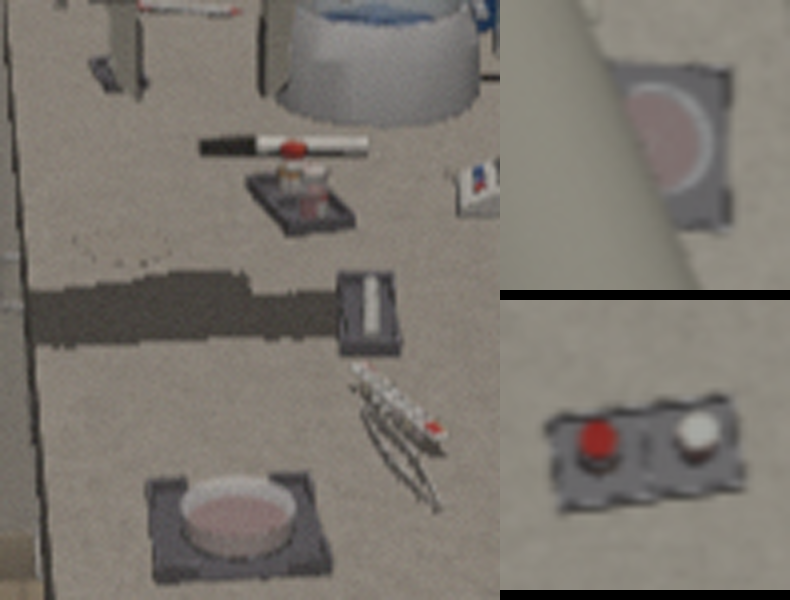

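All four other things are in place, and the dish is in its tray. The arm hides part of the dish tray in the top view (inset (640,150)), so I'll clear it and check the centring.

Call:
drive_tool(rows=[[0.05,0,0,0,0,0,0.78],[0.05,0,0,0,0,0,0.78],[0.05,0,0,0,0,0,0.78],[0.05,0,0,0,0,0,0.78],[0.04,0,0,0,0,0,0.78],[0,0,0,0,0,0,0.78],[0,0,0,0,0,0,0.78],[0,0,0,0,0,0,0.78],[0,0,0,0,0,0,0.78],[0,0,0,0,0,0,0.78]])

```text
time: 35.55
tcp_pos: [0.5676, 0.0765, 0.1574]
orientation: [0.0, 0.723, 0.691, -0.0]
ft_force: [-0.6, 0.5, 0.0]
gripper_width: 0.0719
finger_force: 0.0
```

```bash
cat > cen.py <<'E'
from h import *
from ref import plane
acc=0
for i in range(4):
  for cam in("top","side"):
    p=r.capture(cam)
    for n,h in (("dish",.0165),("dish_tray",.009)):
        print(cam,n,"tip",[np.round(d["xyz"],3) for d in r.tip_of(p,n)[:1]],end=" ")
        if cam=="top":
            for d in r.silhouettes(p,n)[:1]:
                uv=np.argwhere(d["region"])[:,::-1].astype(float);q=plane(p,uv,h)[:,:2]*1000
                c,s,a=cv2.minAreaRect(q.astype(np.float32));print("rect",np.round(c,1),np.round(s),round(a),"mean",q.mean(0).round(1),end="")
        print()
    if cam=="top": acc=acc+p["image"].astype(float)/4
b=cv2.resize(acc[191:236,349:394,::-1].astype(np.uint8),(585,585),interpolation=cv2.INTER_CUBIC)
cv2.imwrite("pics/s11.png",b)
E
python3 cen.py
```

```text
top dish tip [array([ 0.547, -0.413,  0.003])] rect [ 546.2 -412. ] [56. 59.] 45 mean [ 546.2 -412. ]
top dish_tray tip [array([ 0.54 , -0.408,  0.   ])] rect [ 544.4 -412.9] [89. 88.] 89 mean [ 539.6 -406.8]
side dish tip [array([ 0.548, -0.408,  0.002])] 
side dish_tray tip [array([ 0.545, -0.411, -0.002])] 
top dish tip [array([ 0.547, -0.411,  0.003])] rect [ 545.4 -411.1] [60. 62.] 45 mean [ 546.4 -411.3]
top dish_tray tip [array([ 0.545, -0.408, -0.002])] rect [ 545.1 -413. ] [89. 87.] 89 mean [ 541.4 -408. ]
side dish tip [array([ 0.55 , -0.409,  0.003])] 
side dish_tray tip [array([ 0.55 , -0.41 , -0.002])] 
top dish tip [array([ 0.547, -0.41 ,  0.002])] rect [ 547.1 -412.9] [56. 57.] 45 mean [ 546.9 -412.3]
top dish_tray tip [array([ 0.546, -0.406, -0.002])] rect [ 545.3 -411.2] [92. 88.] 88 mean [ 544.2 -407.7]
side dish tip [array([ 0.547, -0.408,  0.002])] 
side dish_tray tip [array([ 0.548, -0.413, -0.001])] 
top dish tip [array([ 0.547, -0.412,  0.004])] rect [ 546.3 -412.1] [57. 58.] 88 mean [ 546.7 -411.6]
top dish_tray tip [array([ 0.545, -0.406,  0.002])] rect [ 546.9 -412.5] [89. 90.] 88 mean [ 545.7 -410.6]
side dish tip [array([ 0.55, -0.41, -0.  ])] 
side dish_tray tip [array([ 0.546, -0.41 ,  0.   ])]
```

View pics/s11.png

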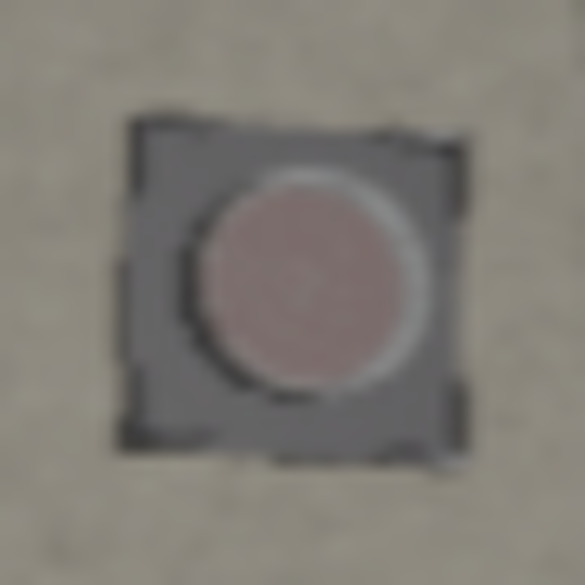

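The averaged top view shows the dish right side up and flat. Corrected for height, its centre is (0.546,-0.412) against about (0.545,-0.412) for the tray. Everything is placed and the arm is clear, so I'll hand in.

```bash
python3 -c "
from bench import r
print(r.sign_off())"
```

```text
the job is handed in; nothing more can be done
None
```

All five things are in their trays (bars matched by length, vials upright one per compartment, dish centred to about 1–2 mm), and the job was handed in at about 36 s of the 115 s limit; the judge returned no result.

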